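# Take a potted block out of its mould and lock it in the test socket

## Task

Lift the cured black block out of the aluminium potting mould and lock it in the test socket. The mould leaves only the block's ends free and the socket only its long sides, so set the block down flat on the bench in between, let go, and take it again the other way; seat it fully in the socket's pocket, stepped corner at the filled-in corner, while the lever is still open. Then swing the lever all the way down so that its sprung pad presses on the block, and leave the flux bottle and the tape roll where they are.

Things in the scene. Friction and masses are not known exactly. Their poses are not given: they have to be found in the camera images.
- block: potted converter block, black epoxy with small brass rings on top: 64 (x) x 44 (y) x 30 (z) mm, 170 g, loose. Origin: centre of its underside, z up. Its upright corner at +x, +y is stepped: a piece 12 (x) by 10 (y) mm is missing over the full height. Ends (faces across x) 64 mm apart, long sides 44 mm apart
- block_corner (a point): on the block: middle of the missing corner piece, level with the block's top: (26, 17, 30) mm in the block's frame
- mould: fixed open aluminium mould: flange 100 (x) x 94 x 8 mm, walls 95 x 73 mm, top 38 mm above the bench. Origin: centre of underside; axes as the block's in it. Cavity floor 8 mm above the bench, block flush with the top, play 1.5 mm. Both end walls (+x, -x) have a finger notch, y -17 to 17 mm, open outward and down to the flange; long sides closed. 5 mm pins on top at (40, -30), (-40, 30)
- socket: fixed test socket: base plate x -58 to 94, y -43 to 43, 8 mm thick, grey pocket. Origin: underside, below the pocket's centre; x from closed handle to hinge. Walls at both x ends (|x| 33 to 45) wrap 8 mm round the corners, 44 mm above the bench, top 7 mm sloped as lead-in; long sides open for 50 mm. Play 1.2 mm. A post fills the corner at +x, +y: the block fits only with its stepped corner there
- socket_floor (a point): centre of the pocket's floor, 12 mm above the bench, axes as the socket's: where the origin of the seated block comes to lie, with equal axes
- socket_corner (a point): on the socket: where block_corner comes to lie when the block is seated the right way round
- lever (a joint): angle of the steel lever: 0 when it lies level, shut over the block, its shank in a small fork on the front wall (61 mm above the bench); grows as it swings up and back about the socket's y axis, up to 2.25 rad; the stiff hinge keeps it where it is left (about 0.4 N m)
- lever_hinge (a point): on the socket: the lever's hinge axis (along the socket's y), at x = 58 mm, 54 mm above the bench
- lever_handle (a point): on the lever: centre of its black T-handle, a round bar 18 mm thick, 36 mm long, parallel to the hinge, 118 mm from it (shank 16 x 7 mm). In the socket's frame x = 58 - 118 cos(angle), z = 54 + 118 sin(angle) mm. Pinched by the two ends of the bar it turns between the fingers; it can also be pushed
- pressure_pad: round rubber pad, 17 mm across, under the lever 58 mm from its hinge; sprung, pushed in 3 mm by the block's top when the lever is shut; origin: middle of its rubber face
- flux_bottle: small amber bottle with a needle spout, 36 mm across, 108 mm high, loose; a bystander. Origin: centre of its underside
- tape_roll: roll of black tape lying flat, 55 mm across, 19 mm high, loose; a bystander. Origin: centre of its underside
Not all that is in view belongs to the job. Several things have the shape of the block; the one meant has the colours described above.

How it is judged:
By the outcome, as a careful person would: the job done as asked, in the order asked, and still so for the second after the job is handed in, with the robot touching nothing.
It also fails if it takes over 72 s, if anything falls off the work surface, if the arm or the gripper's body presses on something with over 40 N, if the wrist force passes 120 N, or if a joint passes its speed limit or range.

## Robot

A 6-joint arm with a two-finger parallel gripper is mounted at the origin on a cart in front of the work surface, level with it; the furniture and walls round the work are solid. World frame = base frame: x ahead of the robot, y to its left, z up, the work surface at z = 0. Lengths are in m, angles in rad, forces in N, time in s.
With the tool pointing down it reaches from about 0.275 to 0.875 m from the base axis. Payload 12.5 kg.
Tool frame: the origin (TCP) lies on the centre line of the jaws, within the pads' length; the fingertips stand r.finger_overhang ahead of it and the grasp point (between the pads) lies 3 mm ahead of it (r.finger_overhang is the distance from the TCP to the fingertips, in m); z points along the fingers, y is the line along which they close (so a half turn about z gives the same grasp; the last joint's range is limited). The gripper opens to 85 mm and grips with 20 to 120 N. Pads are 22 mm wide; open, the fingers measure 114 mm over their backs; the gripper's body (76 mm by 85 mm) begins 54 mm behind the grasp point. The pads swing forward as they close: fully open they stand 13 mm farther back than shut.
Start: joints at [1.088, 0.351, 1.652, -0, 1.139, -0.085], TCP at [0.213, 0.507, 0.253] pointing down, gripper open.
Joint ranges: [-2.75, 2.75], [-0.79, 2.1], [0.01, 2.65], [-1.57, 4.71], [0.07, 3.14], [-2.87, 2.87]. Speed limits (rad/s): [2.22, 2.22, 2.79, 3.14, 3.14, 3.14].

## Interface

Orientations are given as a unit quaternion [x, y, z, w].
In Python, from cell import r, optics gives the robot as it stands. The module is installed in compiled form; this text tells all that it offers. Calls block until the motion is done:
- r.move_to(position, orientation): joint-space move of the TCP to a pose.
- r.move_linear(position, rot=None, vel=0.15): straight line of the TCP; rot=None keeps the orientation; vel is the mean speed in m/s.
- r.set_joints(angles): joint-space move.
- r.set_gripper(opening, squeeze=None): opening from 0.0 (shut) to 1.0 (fully open); squeeze is the grip in N (None keeps the last); returns when the fingers have stopped.
- r.sleep(seconds).
- r.inverse_kinematics(position, orientation): joint angles nearest the present ones, or None.
- optics.get_image(name): name is "scene" or "top" or "wrist"; returns a dict with "pixels" (480x640x3 uint8, red, green, blue), "depth" (480x640 float32, m along the optical axis (not along the pixel's ray), 0 where there is no reading), "fx", "fy", "cx", "cy" (pixels), "camera_from_world" (4x4, takes a point from world to camera coordinates); the wrist camera has in their place "mount" (4x4, takes a point from camera to tool coordinates, whose origin is the TCP and whose axes are the flange's). Camera axes: x right, y down, z forward; pixel columns grow to the right and rows downward; lengths in m; the calibration is good to about 2 mm. A picture is of the moment at which its call begins: read the wrist's pose just before it.
A pose or a line that the arm cannot do raises r.PlanningError and nothing moves.
- r.hand_in(): hands the job in; it is judged then, once.
Readings, each from a call of its own:
- r.current_t(): time.
- r.current_q(): joint angles.
- r.current_qvel(): joint speeds.
- r.current_effort(): joint torques, N m.
- r.current_tool_pos(): TCP position.
- r.current_ee_rot(): TCP orientation.
- r.current_contact_force(): force on the tool from outside, world axes, zero at the start.
- r.current_torque(): the same for the moment, N m.
- r.current_opening(): opening from 0.0 (shut) to 1.0 (fully open).
- r.current_finger_force(): force on a finger pad.
Only numpy, scipy, OpenCV 4.12 (cv2) and the standard library are available. Lean on these libraries where they do the work, as an engineer would, in place of code of your own. Each camera call takes 0.05 s, during which the arm holds its last target. There are 200 camera calls.

## Working session

There is one attempt and no reset: what is moved stays moved. The work goes in short steps, each a Python script; the robot and the scene stay as the last script left them, time stands still between calls to the robot, and variables do not carry over. Pictures are saved under pics/ and viewed, at most 10 in all, crops included, and the job is handed in when it is done.

```bash
mkdir -p pics; python3 - <<'E'
from cell import r, optics
import cv2, numpy as np
for n in ("scene","top"):
    im=optics.get_image(n); cv2.imwrite(f"pics/{n}0.png",im["pixels"][:,:,::-1]); np.savez(f"{n}0.npz",**im)
    print(n,im["fx"],im["cx"],im["cy"],np.round(im["camera_from_world"],3).tolist())
print(r.finger_overhang,r.current_tool_pos(),r.current_ee_rot(),r.current_t())
E
```

```text
scene 486.93189482018516 321.7146127000901 231.39190037430683 [[0.674, -0.738, -0.021, -0.413], [-0.531, -0.464, -0.709, 0.294], [0.514, 0.489, -0.705, 0.68], [0.0, 0.0, 0.0, 1.0]]
top 454.3149337995512 323.5623136665252 240.63685917798367 [[-0.017, -1.0, -0.003, -0.078], [-0.982, 0.017, -0.185, 0.525], [0.185, -0.0, -0.983, 0.829], [0.0, 0.0, 0.0, 1.0]]
0.022 [0.21294833 0.50683781 0.25282006] [ 1.97598533e-01  9.80282903e-01 -4.80604669e-04 -1.34802750e-04] 0.1
```

View pics/top0.png

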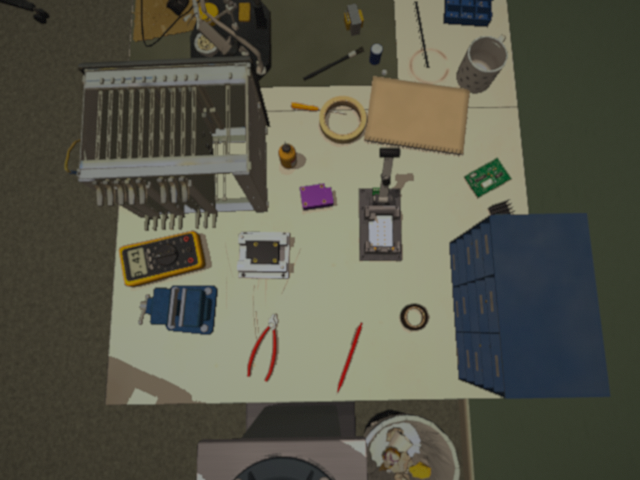

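View pics/scene0.png

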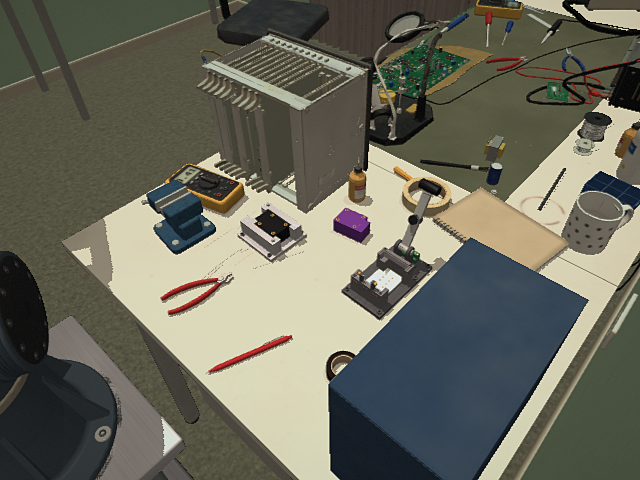

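The top view shows the mould at (264,254) and the socket at (380,225), with its open lever reaching to about (389,152). The bottle is at (288,155), the tape at (413,317) and a purple decoy at (317,197). Next I'll get rough positions, then take wrist views from close by.

```bash
cat > h.py <<'E'
import numpy as np, cv2
from scipy.spatial.transform import Rotation as R
def down(yaw):  # tool z down, tool y at world angle yaw
    y=np.array([np.cos(yaw),np.sin(yaw),0]); z=np.array([0,0,-1.]); x=np.cross(y,z)
    return R.from_matrix(np.c_[x,y,z]).as_quat()
def T_cw(im): return np.linalg.inv(np.array(im["camera_from_world"]))
def pix(im,Tw,u,v,z=None):
    "world point of pixel: by depth, or on plane z"
    ray=np.array([(u-im["cx"])/im["fx"],(v-im["cy"])/im["fy"],1.])
    d=Tw[:3,:3]@ray; o=Tw[:3,3]
    s=im["depth"][int(round(v)),int(round(u))] if z is None else (z-o[2])/d[2]
    return o+s*d
def wrist(name):
    from cell import r,optics
    T=np.eye(4); T[:3,:3]=R.from_quat(r.current_ee_rot()).as_matrix(); T[:3,3]=r.current_tool_pos()
    im=optics.get_image("wrist"); Tw=T@im["mount"]
    cv2.imwrite(f"pics/{name}.png",im["pixels"][:,:,::-1]); np.savez(f"{name}.npz",Tw=Tw,**im)
    return im,Tw
E
python3 - <<'E'
from h import *
from cell import r,optics
im=dict(np.load("top0.npz")); Tw=T_cw(im)
for n,u,v in [("block",264,251),("mouldflangeTL",241,234),("TR",290,232),("BL",239,274),("BR",289,278),("socketTL",361,190),("TR",400,188),("BR",402,260),("BL",360,260),("floor",381,235),("bottle",287,147),("tape",405,312),("handle",389,152),("purple",317,197)]:
    print(n,np.round(pix(im,Tw,u,v),3))
w=optics.get_image("wrist"); print(np.round(w["mount"],3).tolist(),w["fx"],w["cx"],w["cy"])
for p in ([.33,.05,.25],[.36,-.2,.25],[.36,-.1,.3]):
  for y in (0,np.pi/2,-np.pi/2,np.pi):
    q=r.inverse_kinematics(p,down(y)); print(p,round(y,2),None if q is None else np.round(q,2))
E
```

```text
block [0.507 0.029 0.039]
mouldflangeTL [0.542 0.075 0.039]
TR [ 0.553 -0.019 -0.   ]
BL [0.467 0.083 0.007]
BR [ 0.458 -0.016  0.001]
socketTL [ 0.637 -0.166  0.009]
TR [ 0.643 -0.249 -0.003]
BR [ 0.49  -0.245  0.004]
BL [ 0.491 -0.16   0.007]
floor [ 0.54  -0.203  0.012]
bottle [ 0.703 -0.02   0.083]
tape [ 0.386 -0.243  0.018]
handle [ 0.656 -0.203  0.168]
purple [ 0.618 -0.075  0.026]
[[-0.001, -0.961, -0.275, 0.07], [1.0, -0.001, 0.0, 0.001], [-0.001, -0.275, 0.961, -0.121], [0.0, 0.0, 0.0, 1.0]] 380.698762246647 326.38705204756627 235.32624703169074
[0.33, 0.05, 0.25] 0 [ 0.01 -0.06  2.15 -0.    1.05  0.01]
[0.33, 0.05, 0.25] 1.57 [ 0.01 -0.06  2.15 -0.    1.05 -1.56]
[0.33, 0.05, 0.25] -1.57 [ 0.01 -0.06  2.15 -0.    1.05  1.58]
[0.33, 0.05, 0.25] 3.14 None
[0.36, -0.2, 0.25] 0 [-0.62  0.1   1.99 -0.    1.06 -0.62]
[0.36, -0.2, 0.25] 1.57 [-0.62  0.1   1.99 -0.    1.06 -2.19]
[0.36, -0.2, 0.25] -1.57 [-0.62  0.1   1.99 -0.    1.06  0.95]
[0.36, -0.2, 0.25] 3.14 [-0.62  0.1   1.99 -0.    1.06  2.52]
[0.36, -0.1, 0.3] 0 [-0.4  -0.04  2.   -0.    1.18 -0.4 ]
[0.36, -0.1, 0.3] 1.57 [-0.4  -0.04  2.   -0.    1.18 -1.97]
[0.36, -0.1, 0.3] -1.57 [-0.4  -0.04  2.   -0.    1.18  1.18]
[0.36, -0.1, 0.3] 3.14 [-0.4  -0.04  2.   -0.    1.18  2.75]
```

```bash
python3 - <<'E'
from h import *
from cell import r,optics
im=dict(np.load("top0.npz")); Tw=T_cw(im)
for n,u,v in [("cabTL",498,217),("cabBL",505,390),("rack",250,200),("rackT",248,165),("vise",190,308)]: print(n,np.round(pix(im,Tw,u,v),3))
r.move_to([.507,.028,.23],down(np.pi/2)); a,A=wrist("w1")
r.move_to([.54,-.203,.30],down(np.pi/2)); b,B=wrist("w2")
c=np.hstack([a["pixels"][60:420,120:520],b["pixels"][60:420,120:520]])
print(r.current_t(),r.current_q())
E
python3 -c "
import cv2
a=cv2.imread('pics/w1.png');cv2.imwrite('pics/w1c.png',cv2.resize(a[80:400,120:520],(800,640))[:600])
b=cv2.imread('pics/w2.png');cv2.imwrite('pics/w2c.png',b)"
```

```text
cabTL [ 0.521 -0.354  0.235]
cabBL [ 0.268 -0.342  0.235]
rack [0.595 0.049 0.095]
rackT [0.608 0.028 0.244]
vise [0.398 0.156 0.085]
3.2333 [-4.38020158e-01  3.57355216e-01  1.52477873e+00  3.55257467e-04
  1.26054828e+00 -2.01026368e+00]
```

View pics/w1.png

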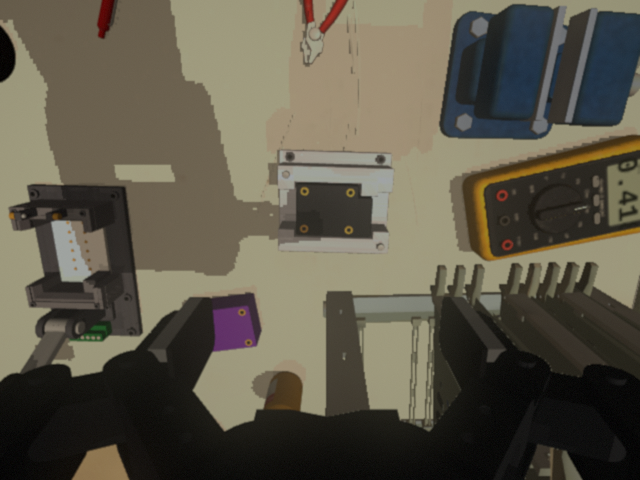

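View pics/w2.png

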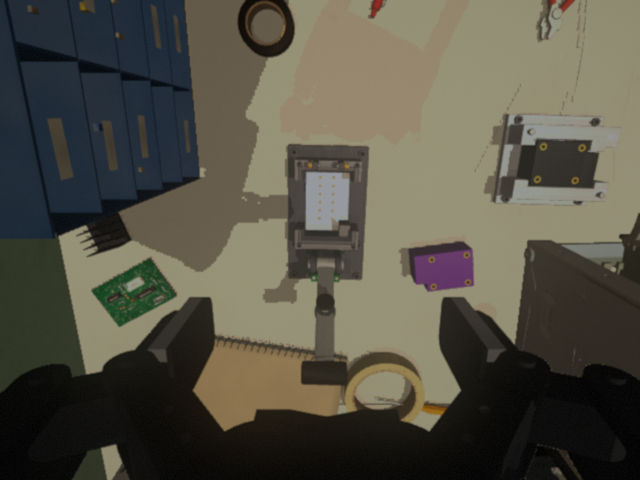

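```bash
python3 - <<'E'
from h import *
a=dict(np.load("w1.npz")); b=dict(np.load("w2.npz"))
for u,v in [(340,296),(332,300),(350,296),(440,266),(465,266),(330,292)]: print(u,v,np.round(pix(a,a["Tw"],u,v),3))
A=cv2.resize(a["pixels"][140:265,265:405],None,fx=4,fy=4,interpolation=cv2.INTER_CUBIC)[:,:,::-1]
B=cv2.resize(b["pixels"][137:287,280:376],None,fx=4,fy=4,interpolation=cv2.INTER_CUBIC)[:,:,::-1]
g=lambda x:np.clip((x/255.)**.5*255,0,255).astype('uint8')
C=np.zeros((600,560+240,3),'uint8'); C[:500,:560]=g(A)[:500]; C[:600,560:800]=g(B)[:600,70:310]
cv2.imwrite("pics/c1.png",C)
E
```

```text
340 296 [0.594 0.043 0.016]
332 300 [0.595 0.035 0.022]
350 296 [0.593 0.052 0.016]
440 266 [0.557 0.131 0.031]
465 266 [0.569 0.166 0.   ]
330 292 [0.594 0.033 0.006]
```

View pics/c1.png

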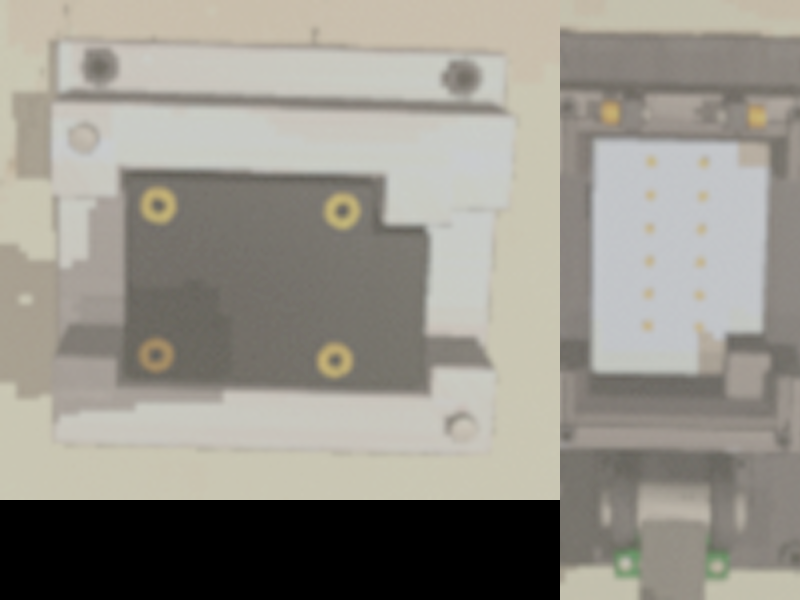

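Crop c1 left shows the block with its stepped corner at the upper right, about (405,203), which is towards world +y, −x. The block's x axis therefore points along world +y. On the right, the socket's post is at (748,373), its +x,+y corner, so the socket yaw is near 0. Now I'll fit the poses.

```bash
cat >> h.py <<'E'
def fit(pts_w, pts_m, yaw0):
    "2-D rigid fit world = R(yaw) model + t; returns x,y,yaw,residuals"
    from scipy.optimize import least_squares
    W=np.array(pts_w)[:,:2]; M=np.array(pts_m,float)
    f=lambda p:((np.c_[np.cos(p[2])*M[:,0]-np.sin(p[2])*M[:,1],np.sin(p[2])*M[:,0]+np.cos(p[2])*M[:,1]]+p[:2]-W)).ravel()
    s=least_squares(f,[*W.mean(0),yaw0]); return s.x,s.fun.reshape(-1,2)
E
python3 - <<'E'
from h import *
a=dict(np.load("w1.npz")); b=dict(np.load("w2.npz"))
A=lambda x,y,z:pix(a,a["Tw"],265+x/4-.4,140+y/4-.4,z)
B=lambda x,y,z:pix(b,b["Tw"],280+(x-490)/4-.4,137+y/4-.4,z)
p=[A(123,171,.038),A(120,385,.038),A(429,393,.038),A(385,177,.038),A(428,230,.038)]
x,res=fit(p,np.array([[-32,22],[-32,-22],[32,-22],[20,22],[32,12]])/1e3,1.57); print("block",x.round(4),(res*1e3).round(1).tolist())
# mould: wall-top outer corners & pins
p=[A(83,137,.038),A(462,427,.038)]
x,res=fit(p,np.array([[-40,30],[40,-30]])/1e3,1.57); print("pins@38",x.round(4),(res*1e3).round(1).tolist())
print("depth block top",[pix(a,a["Tw"],265+X/4,140+Y/4)[2].round(4) for X,Y in [(200,250),(250,320),(350,300)]], "floor",pix(b,b["Tw"],325,200)[2])
p=[B(769,143,.012),B(591,372,.012),B(593,139,.012)]
x,res=fit(p,np.array([[-32.6,22.6],[32.6,-22.6],[-32.6,-22.6]])/1e3,0); print("pocket",x.round(4),(res*1e3).round(1).tolist())
q=[pix(b,b["Tw"],u,v,.008) for u,v in [(289,146),(368,147),(288,277),(361,279)]]
x,res=fit(q,np.array([[-58,-43],[-58,43],[94,-43],[94,43]])/1e3,0); print("plate",x.round(4),(res*1e3).round(1).tolist())
h=[pix(b,b["Tw"],323,372)]; print("handle surf",h)
E
```

```text
block [0.5051 0.0359 1.5442] [[0.8, 0.5], [-1.0, 1.0], [-1.1, -1.2], [1.0, -1.4], [0.3, 1.1]]
pins@38 [0.5055 0.0359 1.5529] [[0.4, 0.5], [-0.4, -0.5]]
depth block top [np.float64(0.0387), np.float64(0.0389), np.float64(0.039)] floor 0.012492127378710971
pocket [ 0.5488 -0.2007 -0.0354] [[0.0, -0.9], [0.5, 0.0], [-0.5, 0.8]]
plate [ 0.5469 -0.2    -0.0274] [[-2.0, -1.4], [-0.7, 1.1], [1.4, -0.4], [1.3, 0.6]]
handle surf [array([ 0.65268819, -0.20336637,  0.16617589])]
```

```bash
cat >> h.py <<'E'
def lower_until(z_end, dF=5., step=.001, vel=.03):
    from cell import r
    F0=np.array(r.current_contact_force())
    while True:
        p=np.array(r.current_tool_pos()); dz=min(step,p[2]-z_end)
        if dz<=1e-4: return False
        p[2]-=dz; r.move_linear(p,vel=vel)
        if abs((np.array(r.current_contact_force())-F0)[2])>dF: return True
E
python3 - <<'E'
from h import *
from cell import r
Q=down(1.55); g=[.507,.0359]
r.set_gripper(1.0,45)
r.move_to([*g,.14],Q); print(r.current_t())
r.move_linear([*g,.045],vel=.15); r.move_linear([*g,.033],vel=.05)
print("F",np.round(r.current_contact_force(),1),r.current_tool_pos())
r.set_gripper(0.0,45)
print("open",r.current_opening(),r.current_finger_force(),r.current_tool_pos().round(4),np.round(r.current_contact_force(),1))
r.move_linear([*g,.06],vel=.04)
print("F",np.round(r.current_contact_force(),1),r.current_opening())
r.move_linear([*g,.13],vel=.15)
print("F",np.round(r.current_contact_force(),1),r.current_opening(),r.current_t())
E
```

```text
4.5667
F [0.4 0.3 1. ] [0.50690418 0.03590914 0.03285256]
open 0.7352805134849788 50.35465657711029 [0.5072 0.0359 0.0334] [-1.2 -1.   5.8]
F [ 0.3  0.5 -1.3] 0.7398848936184675
F [ 0.3 -0.5 -1.4] 0.7368121712149426 7.5167
```

```bash
python3 - <<'E'
from h import *
from cell import r
Q=down(-.03); g=[.45,-.09]
r.move_to([*g,.12],Q)
r.move_linear([*g,.034],vel=.12)
print("pre",np.round(r.current_contact_force(),1))
print(lower_until(.0225,5.),r.current_tool_pos().round(4),np.round(r.current_contact_force(),1))
r.set_gripper(0.95); print(np.round(r.current_contact_force(),1))
r.move_linear([*g,.10],vel=.15)
r.move_to([.47,-.15,.26],down(np.pi/2))
im,T=wrist("w3"); print(r.current_t())
c=cv2.cvtColor(im["pixels"],cv2.COLOR_RGB2BGR)[:400,120:620]
c=np.clip((c/255.)**.6*255,0,255).astype('uint8')
cv2.imwrite("pics/w3c.png",cv2.resize(c[0:375],(800,600),interpolation=cv2.INTER_CUBIC))
E
```

```text
pre [ 2.   0.7 -1.1]
True [ 0.4504 -0.0901  0.0254] [-4.9  1.9 15.8]
[ 0.4  0.  -0.2]
14.6
```

View pics/w3c.png

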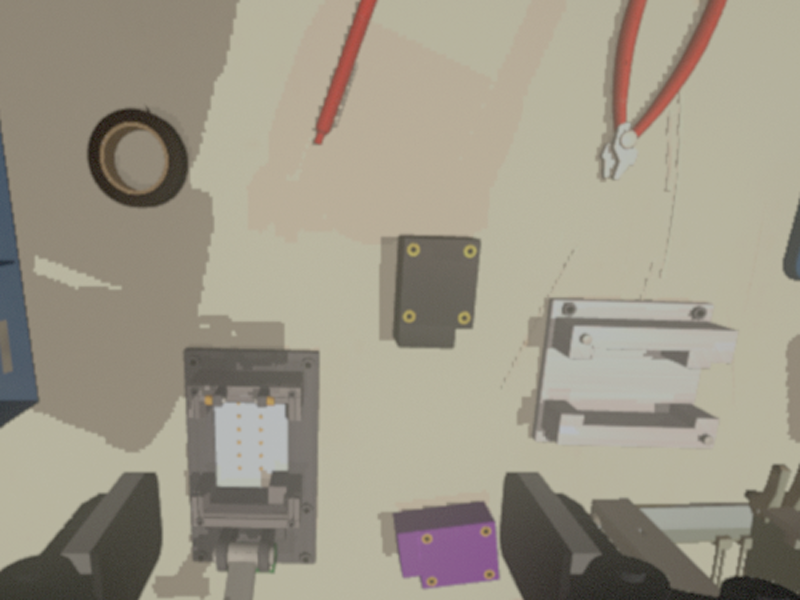

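The block sits flat with its step at the lower right, about (465,338), which is +x,+y as wanted. Next I'll take close views of the block and socket with the same geometry.

```bash
python3 - <<'E'
from h import *
from cell import r
Q=down(np.pi/2-.03)
r.move_to([.50,-.2,.15],Q); a,_=wrist("w4")
r.move_linear([.50,-.2,.17],vel=.2)
r.move_to([.402,-.09,.15],Q); b,_=wrist("w5"); print(r.current_t())
g=lambda x:np.clip((x/255.)**.6*255,0,255).astype('uint8')[:,:,::-1]
C=np.hstack([g(a["pixels"])[180:380,220:420],g(b["pixels"])[180:380,220:420]])
for i in (a,b): pass
cv2.imwrite("pics/c2.png",cv2.resize(C,(800,400),interpolation=cv2.INTER_CUBIC))
E
```

```text
16.1583
```

View pics/c2.png

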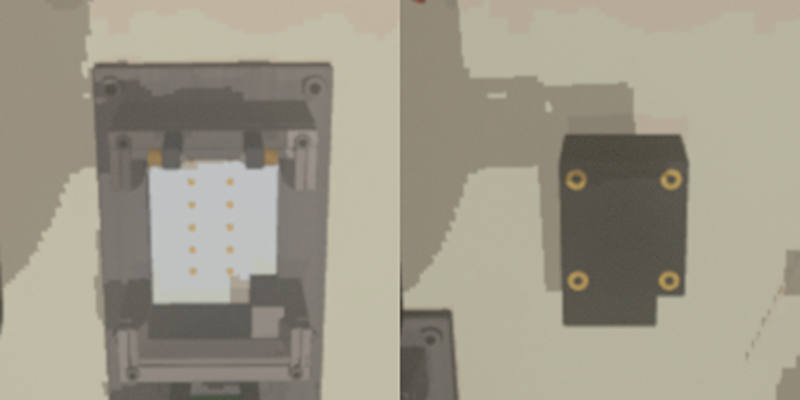

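```bash
python3 - <<'E'
from h import *
a=dict(np.load("w4.npz")); b=dict(np.load("w5.npz"))
S=lambda x,y,z:pix(a,a["Tw"],220+x/2-.25,180+y/2-.25,z)
B=lambda x,y,z:pix(b,b["Tw"],220+(x-400)/2-.25,180+y/2-.25,z)
n=lambda **k:[print(q,v) for q,v in k.items()]
f=lambda P:(np.array(P)[:,:2]*1e3).round(1).tolist()
print("floor L,L,R,R,bottomL,bottomR",f([S(151,180,.012),S(153,303,.012),S(279,168,.012),S(277,270,.012),S(170,303,.012),S(230,303,.012)]))
print("plate TL TR",f([S(93,65,.008),S(332,65,.008)]))
print("walltop pads TL TR BL BR",f([S(123,143,.044),S(303,143,.044),S(131,372,.044),S(297,371,.044)]))
p=[B(561,165,.03),B(687,165,.03),B(563,325,.03),B(686,295,.03),B(657,325,.03)]
m=np.array([[-32,-22],[-32,22],[32,-22],[20,22],[32,12]])/1e3
x,res=fit(p,m,0); print("block",x.round(4),(res*1e3).round(1).tolist())
rg=[B(576,180,.03),B(671,179,.03),B(578,281,.03),B(669,281,.03)]; print("rings",f(rg))
# depth-based check: pixels of floor plane / block top
for im,lo,hi,nm in ((a,.010,.0145,"floor"),(b,.026,.034,"blocktop")):
    v,u=np.mgrid[180:380,220:420]; d=im["depth"][180:380,220:420]
    P=np.stack([(u-im["cx"])/im["fx"]*d,(v-im["cy"])/im["fy"]*d,d],-1)@im["Tw"][:3,:3].T+im["Tw"][:3,3]
    M=(P[...,2]>lo)&(P[...,2]<hi)
    if nm=="floor": M&=im["pixels"][180:380,220:420].min(-1)>120
    M=cv2.morphologyEx(M.astype('uint8'),cv2.MORPH_OPEN,np.ones((3,3)))
    _,l,s,_=cv2.connectedComponentsWithStats(M); k=1+s[1:,4].argmax(); Q=P[l==k]
    rc=cv2.minAreaRect((Q[:,:2]*1e3).astype('float32')); print(nm,np.round(rc[0],1),np.round(rc[1],1),round(rc[2],2),Q[:,2].mean().round(4), (np.percentile(Q[:,:2],[1,99],0)*1e3).round(1).tolist())
E
```

```text
floor L,L,R,R,bottomL,bottomR [[529.8, -222.5], [579.9, -224.4], [526.6, -175.9], [567.4, -176.9], [580.1, -217.9], [580.8, -195.0]]
plate TL TR [[487.3, -241.1], [489.9, -156.6]]
walltop pads TL TR BL BR [[504.8, -227.5], [506.6, -170.9], [587.8, -230.0], [589.2, -172.8]]
block [ 0.4509 -0.0868 -0.025 ] [[-1.7, -0.8], [-1.9, 0.8], [1.3, -0.1], [1.1, 0.0], [1.2, 0.1]]
rings [[425.6, -102.4], [426.2, -70.3], [463.7, -103.4], [464.6, -71.3]]
floor [ 551.6 -200.4] [46.2 56.5] 88.76 0.0125 [[524.4, -223.0], [578.6, -177.7]]
blocktop [450.3 -87. ] [44.  64.6] 88.27 0.0304 [[418.5, -108.6], [480.6, -65.2]]
```

```bash
python3 - <<'E'
from h import *
from cell import r
Q=down(np.pi/2-.029); g=np.array([.4503,-.087])
r.move_to([*g,.10],Q); r.move_linear([*g,.0265],vel=.12)
print("F",np.round(r.current_contact_force(),1))
r.set_gripper(0.0,50)
p=r.current_tool_pos(); print("open",r.current_opening(),r.current_finger_force(),p.round(4))
r.move_linear([*g,.11],vel=.15); print("F",np.round(r.current_contact_force(),1),r.current_opening())
s=g+[.0969,-.1134]
r.move_linear([*s,.11],vel=.2); r.move_linear([*s,.074],vel=.12)
for z in (.066,.062,.058,.054,.050,.046,.043,.041):
    r.move_linear([*s,z],vel=.04); F=np.array(r.current_contact_force()); print(z,r.current_tool_pos().round(4),F.round(1),np.round(r.current_torque(),2))
    if abs(F[2])>15 or np.hypot(*F[:2])>25: break
print(r.current_t(),r.current_opening())
E
```

```text
F [-0.1  0.1 -0.7]
open 0.5048109113478043 51.0667884349823 [ 0.4506 -0.0871  0.0272]
F [-0.4  0.6 -2.8] 0.5059877954467601
0.066 [ 0.5472 -0.2004  0.066 ] [ 1.  -0.5 -1.3] [ 0.02 -0.03 -0.04]
0.062 [ 0.5471 -0.2004  0.0618] [-0.8  0.1 -1.1] [ 0.04 -0.07  0.01]
0.058 [ 0.5471 -0.2003  0.0577] [-0.7  0.7 -1.9] [-0.    0.01  0.03]
0.054 [ 0.547  -0.2003  0.0537] [ 0.6 -1.1 -0.6] [ 0.05 -0.04  0.04]
0.05 [ 0.547  -0.2003  0.0497] [ 0.5  0.2 -2.4] [-0.01  0.05  0.  ]
0.046 [ 0.5471 -0.2004  0.0457] [-0.2 -0.3 -2. ] [-0.01 -0.05  0.02]
0.043 [ 0.5471 -0.2003  0.0428] [ 0.3  1.  -2.4] [-0.03  0.03 -0.02]
0.041 [ 0.5471 -0.2004  0.0409] [ 0.1 -0.6 -2.4] [-0.01  0.05 -0.02]
21.9 0.5066744667579842
```

```bash
python3 - <<'E'
from h import *
from cell import r
print(lower_until(.0355,8.,step=.0007),r.current_tool_pos().round(4),np.round(r.current_contact_force(),1))
r.set_gripper(0.8); print(np.round(r.current_contact_force(),1))
p=np.array(r.current_tool_pos()); p[2]=.13; r.move_linear(p,vel=.15)
r.move_linear([.50,-.2,.15],vel=.15); im,Tw=wrist("w6"); print(r.current_t())
d=im["depth"]; v,u=np.mgrid[180:380,220:420]; d=d[180:380,220:420]
P=np.stack([(u-im["cx"])/im["fx"]*d,(v-im["cy"])/im["fy"]*d,d],-1)@Tw[:3,:3].T+Tw[:3,3]
M=(abs(P[...,0]-.547)<.028)&(abs(P[...,1]+.2003)<.018)&(im["pixels"][180:380,220:420].max(-1)<130)
Q=P[M]; A=np.c_[Q[:,:2]-[.547,-.2003],np.ones(len(Q))]; print(np.linalg.lstsq(A,Q[:,2],rcond=None)[0],np.percentile(Q[:,2],[5,50,95]))
g=np.clip((im["pixels"]/255.)**.6*255,0,255).astype('uint8')[180:380,220:420,::-1]
cv2.imwrite("pics/c3.png",cv2.resize(g,(600,600),interpolation=cv2.INTER_CUBIC))
E
```

```text
True [ 0.5472 -0.2004  0.0392] [-4.8  1.3  7.8]
[-0.6 -0.1 -0.6]
24.5667
[-0.00726396 -0.01006247  0.04237609] [0.04135643 0.04243033 0.04348782]
```

View pics/c3.png

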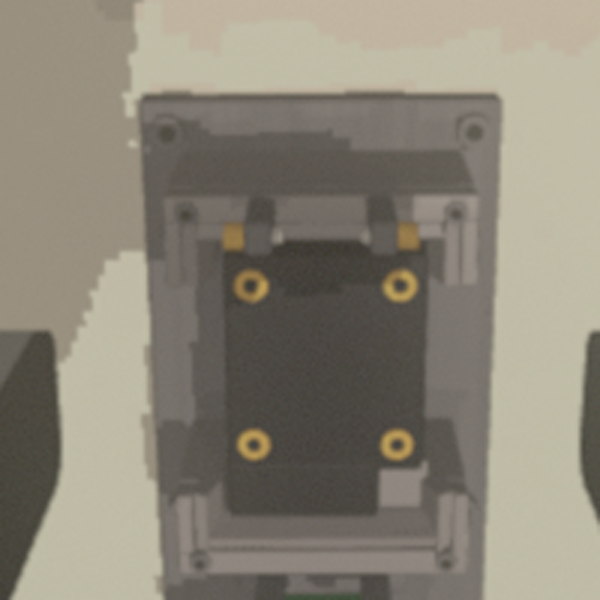

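Picture c3 shows the block in the pocket with the post in its stepped corner at about (400,488). Its top is level at 42.4 mm (42 expected), so it is seated. Next is the lever.

```bash
python3 - <<'E'
from h import *
from cell import r
yaw=-.029; O=np.array([.5472,-.2003]); ux=np.array([np.cos(yaw),np.sin(yaw)])
Q=down(np.pi/2+yaw)
def H(a,dz=.003):
    xy=O+ux*(.058-.118*np.cos(a)); return np.array([*xy,.054+.118*np.sin(a)+dz])
a0=2.038
r.move_linear([.50,-.2,.25],vel=.25)
p=H(a0); q=p.copy(); q[2]=.25; r.move_linear(q,rot=Q,vel=.2); r.move_linear(p,vel=.12)
print("F",np.round(r.current_contact_force(),1))
r.set_gripper(0.0,50); print("open",r.current_opening(),r.current_finger_force(),r.current_tool_pos().round(4),np.round(r.current_contact_force(),1))
if r.current_opening()>.3:
  for a in np.linspace(a0,0.25,12)[1:]:
    r.move_linear(H(a),vel=.12); F=np.array(r.current_contact_force()); print(round(a,2),F.round(1),r.current_opening().__round__(3))
    if np.linalg.norm(F)>35: break
print(r.current_t(),r.current_tool_pos().round(4))
E
```

```text
F [ 1.2  0.3 -0. ]
open 0.41200226740919543 50.44962286949158 [ 0.6587 -0.2038  0.1632] [-0.5 -0.6  5.9]
1.88 [ 1.5 -3.3  4. ] 0.411
1.71 [ 0.  -4.5  5.3] 0.415
1.55 [-0.6 -4.3  6.7] 0.409
1.39 [-1.6 -5.6  7.6] 0.413
1.23 [-3.5 -5.9  8.7] 0.411
1.06 [-5.3 -7.3 10.2] 0.407
0.9 [-6.  -7.4  7.5] 0.407
0.74 [-5.1 -9.1  3.6] 0.409
0.58 [ -3.  -10.2   0.4] 0.408
0.41 [-0.7 -9.7 -1. ] 0.408
0.25 [  0.5 -10.7  -0.4] 0.417
30.725 [ 0.4916 -0.1997  0.0857]
```

```bash
python3 - <<'E'
from h import *
from cell import r
yaw=-.029; O=np.array([.5472,-.2003]); ux=np.array([np.cos(yaw),np.sin(yaw)])
H=lambda a,dz=.003: np.array([*(O+ux*(.058-.118*np.cos(a))),.054+.118*np.sin(a)+dz])
for a in (.15,.08,.04,.0,-.015,-.03):
    r.move_linear(H(a),vel=.05); F=np.array(r.current_contact_force()); print(a,F.round(1),r.current_tool_pos().round(4),round(r.current_opening(),3))
    if F[2]>30: break
r.set_gripper(0.75); p=np.array(r.current_tool_pos()); print(np.round(r.current_contact_force(),1))
p[2]=.16; r.move_linear(p,vel=.15); r.move_linear([.44,-.2,.17],vel=.2)
im,Tw=wrist("w7"); print(r.current_t())
cv2.imwrite("pics/c4.png",np.clip((im["pixels"]/255.)**.6*255,0,255).astype('uint8')[:,:,::-1])
# lever top: pixels near socket axis
d=im["depth"]; v,u=np.mgrid[:480,:640]
P=np.stack([(u-im["cx"])/im["fx"]*d,(v-im["cy"])/im["fy"]*d,d],-1)@Tw[:3,:3].T+Tw[:3,3]
for X in (.485,.49,.50,.51,.52,.53,.54,.55,.56,.57,.58):
    M=(abs(P[...,0]-X)<.003)&(abs(P[...,1]-(-.2003-.029*(X-.547)))<.005)&(d>0)
    print(X,np.percentile(P[...,2][M],[10,50,90]).round(4) if M.any() else None)
E
```

```text
0.15 [-0.1 -9.7  0.6] [ 0.4894 -0.1996  0.0744] 0.414
0.08 [  0.5 -10.3   0.3] [ 0.4886 -0.1996  0.0663] 0.408
0.04 [ 0.6 -9.8  0.5] [ 0.4883 -0.1996  0.0616] 0.413
0.0 [ 1.  -9.9  0.2] [ 0.4884 -0.1996  0.0569] 0.407
-0.015 [-0.4 -9.1  2.7] [ 0.4884 -0.1996  0.0553] 0.409
-0.03 [ 1.1 -9.4  2.5] [ 0.4885 -0.1996  0.0536] 0.414
[ 0.1 -0.3  0.4]
34.1167
0.485 [-0.0001  0.0711  0.0725]
0.49 [0.0005 0.0089 0.0722]
0.5 [0.0082 0.0652 0.0665]
0.51 [0.0645 0.0651 0.0658]
0.52 [0.0638 0.0646 0.0652]
0.53 [0.063  0.0636 0.0643]
0.54 [0.0628 0.0654 0.0663]
0.55 [0.0646 0.0683 0.0697]
0.56 [0.0608 0.0615 0.0623]
0.57 [0.0598 0.0607 0.0614]
0.58 None
```

View pics/c4.png

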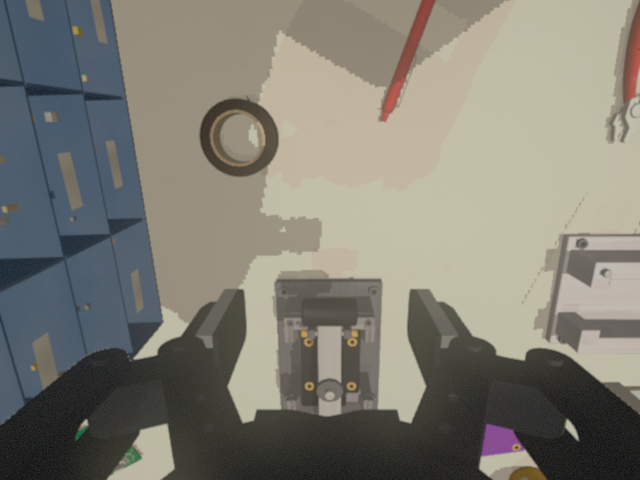

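Picture c4 shows the lever over the block with its handle at about (335,310). The depth slope says it is still about 0.07 rad open, so the grip slipped at the end. I'll push the handle down from above with the fingers shut.

```bash
python3 - <<'E'
from h import *
from cell import r
Q=down(np.pi/2-.029); g=[.4885,-.1990]
r.set_gripper(0.0,30); r.move_linear([*g,.15],rot=Q,vel=.15); r.move_linear([*g,.102],vel=.1)
F0=np.array(r.current_contact_force()); z=.098
while z>.075:
    r.move_linear([*g,z],vel=.03); F=np.array(r.current_contact_force())-F0; print(round(z,4),r.current_tool_pos()[2].round(4),F.round(1))
    if F[2]>45: break
    z-=.0015
r.move_linear([*g,.15],vel=.15); r.move_linear([.44,-.2,.17],vel=.2)
im,Tw=wrist("w8"); print(r.current_t())
d=im["depth"]; v,u=np.mgrid[:480,:640]
P=np.stack([(u-im["cx"])/im["fx"]*d,(v-im["cy"])/im["fy"]*d,d],-1)@Tw[:3,:3].T+Tw[:3,3]
for X in (.488,.505,.51,.52,.53,.56,.57):
    M=(abs(P[...,0]-X)<.003)&(abs(P[...,1]-(-.2003-.029*(X-.547)))<.005)&(d>0)
    print(X,np.percentile(P[...,2][M],[10,50,90]).round(4) if M.any() else None)
E
```

```text
0.098 0.0982 [0.7 0.7 0.5]
0.0965 0.0965 [ 1.4 -0.4  0.3]
0.095 0.0949 [0.7 0.5 0.8]
0.0935 0.0935 [0.8 0.1 1.1]
0.092 0.0919 [ 0.6 -0.3  1.7]
0.0905 0.0904 [-0.2  0.3  0.3]
0.089 0.0889 [0.2 0.2 1.4]
0.0875 0.0874 [0.1 1.  2.3]
0.086 0.0859 [0.  0.  1.7]
0.0845 0.0848 [-2.8  0.2  8.9]
0.083 0.0843 [-7.9  2.2 23.6]
0.0815 0.0839 [-12.2   5.5  39.5]
0.08 0.0835 [-18.6   6.8  55.7]
40.2333
0.488 [-0.0006  0.001   0.0077]
0.505 None
0.51 None
0.52 None
0.53 None
0.56 [0.0573 0.058  0.0587]
0.57 [0.0574 0.058  0.0588]
```

```bash
python3 - <<'E'
from h import *
from cell import r,optics
r.set_gripper(1.0); r.move_linear([.40,-.15,.25],vel=.2)
im,Tw=wrist("w9"); print(r.current_t())
d=im["depth"]; v,u=np.mgrid[:480,:640]
P=np.stack([(u-im["cx"])/im["fx"]*d,(v-im["cy"])/im["fy"]*d,d],-1)@Tw[:3,:3].T+Tw[:3,3]
for X in (.488,.505,.51,.52,.53,.56,.57):
    M=(abs(P[...,0]-X)<.003)&(abs(P[...,1]-(-.2003-.029*(X-.547)))<.005)&(d>0)
    print(X,np.percentile(P[...,2][M],[10,50,90]).round(4) if M.any() else None)
s=optics.get_image("scene"); g=s["pixels"][130:400,230:470,::-1]
cv2.imwrite("pics/s2.png",cv2.resize(g,None,fx=2.2,fy=2.2,interpolation=cv2.INTER_CUBIC))
E
```

```text
41.725
0.488 [-0.      0.0084  0.0636]
0.505 [0.0571 0.058  0.0588]
0.51 [0.057  0.058  0.0588]
0.52 [0.0571 0.058  0.0591]
0.53 [0.0572 0.058  0.0589]
0.56 [0.0577 0.0583 0.059 ]
0.57 [0.057  0.0578 0.0587]
```

View pics/s2.png

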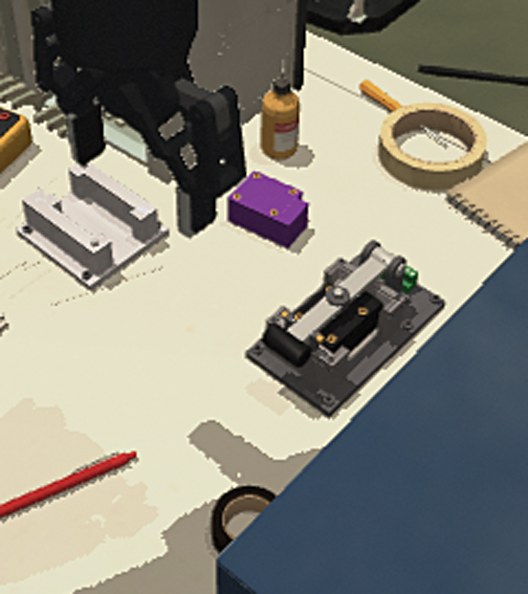

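The lever is level (top at 58 mm along its whole length) over the seated block. The bottle, at about (281,120), and the tape, at about (245,518), are where they were, and the robot is clear.

```bash
python3 -c "
from cell import r
print(r.hand_in())"
```

```text
the job is handed in; nothing more can be done
None
```

The block is seated in the socket with its stepped corner at the post, the lever is fully down on it, the bottle and tape are where they were, and the job was handed in at about 42 s.

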